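# Lift a shortbread off the baking sheet with a slice and hold it out

### The job

With the slotted kitchen slice, slide its blade under the round shortbread (the baking sheet's turned-up edge stops it from sliding away) and lift it off without touching it with the gripper. Hold it out level on the slice over the middle of the enamel tray, about 20 cm above the worktop, for a colleague to take; the tray catches the crumbs. Leave the square biscuit and the other things where they are, and finish still holding the slice there with the shortbread lying on its blade.

Things in the scene. Friction and masses are not known exactly. Their poses are not given: they have to be found in the camera images.
- slice: kitchen slice, 170 g, standing flat on its blade on the worktop. Origin: centre of the blade's underside; +x to the blade's front edge, z up. Slotted steel blade 100 (x) x 75 (y) x 2 mm, shank rising at its rear, beech handle 18 mm wide (y), 24 mm high, its axis from (-68, 0, 53) back and up to (-181, 0, 86) mm. Centre of mass about (-31, 0, 17) mm: gripped loosely it turns in the fingers.
- slice_grip (a point): point on the handle's axis where the slice is best gripped, at (-90, 0, 59) mm of the slice; axes parallel to the slice's
- slice_tip (a point): middle of the front edge of the slice's blade, on the underside, at (50, 0, 0) mm of the slice; axes parallel to the slice's
- baking_sheet: flat dark-grey metal baking sheet 240 (x) x 250 mm (y), fixed on the worktop. Origin: centre of its underside. Its flat floor is 8 mm above the worktop; three sides are open; only the +x side has an upright turned-up edge, inner face at x = +116 mm, top 29 mm above the worktop.
- round_biscuit: rigid round shortbread with crimped rim, 80 mm across, 13 mm thick, about 50 g, loose on the sheet 4 to 28 mm from the turned-up edge. Origin: centre of its underside, z up. Lower edge rounded: underside 62 mm across, 75 mm at 3 mm height, 80 mm at 6 mm, so a thin blade pressed on the sheet gets under it once the turned-up edge stops it.
- square_biscuit: square biscuit 60 x 60 x 12 mm beside the round one on the sheet, their centres 90 to 124 mm apart along the turned-up edge; either may be on either side. Origin: centre of its underside. To be left alone.
- enamel_tray: small white enamel tray with blue inside, 150 mm (x) by 220 mm (y), 23 mm high, loose on the worktop beyond the turned-up edge. Origin: centre of its underside, z up. The shortbread is held out above its middle.
- oats_jar: lidded glass jar 84 mm across, 168 mm high, standing behind the work; origin: centre of its underside. To be left alone.
- ramekin: small coral pot 68 mm across, 50 mm high, standing behind the work; origin: centre of its underside. To be left alone.
There are look-alikes about, which are no part of the job. Leave any pink look-alike of the slice alone.

How it is judged:
By the outcome, as a careful person would: the job done as asked, in the order asked, and still so for the second after the job is handed in, while the arm keeps its last pose, push and grip.
It also fails if it takes over 58 s, if anything falls off the work surface, if the arm or the gripper's body presses on something with over 40 N, if the wrist force passes 120 N, or if a joint passes its speed limit or range.

### The arm

A 6-joint arm with a two-finger parallel gripper is mounted at the origin on a cart in front of the work surface, level with it; the furniture and walls round the work are solid. World frame = base frame: x ahead of the robot, y to its left, z up, the work surface at z = 0. Lengths are in m, angles in degrees, forces in N, time in s.
With the tool pointing down it reaches from about 0.35 to 0.875 m from the base axis. Payload 4.2 kg.
Tool frame: the origin (TCP) lies at the very end of the fingers, on their centre line; the grasp point (between the pads) lies 19 mm behind it; z points along the fingers, y is the line along which they close (so a half turn about z gives the same grasp; the last joint's range is limited). The gripper opens to 85 mm and grips with 20 to 120 N. Pads are 22 mm wide; open, the fingers measure 114 mm over their backs; the gripper's body (76 mm by 85 mm) begins 54 mm behind the grasp point. The pads swing forward as they close: fully open they stand 13 mm farther back than shut.
Start: joints at [-57.949, 22.042, 0.453, 0, -68.411, -14.817], TCP at [0.185, -0.597, 0.231] pointing down, gripper open.
Joint ranges: [-179.83, 179.83], [-69.29, 118.12], [-61.27, 80.66], [-181.25, 117.63], [-171.15, -9.14], [-177.46, 177.46]. Speed limits (degrees/s): [159.86, 159.86, 180, 180, 180, 180].

### API

Orientations are given as a 3x3 rotation matrix whose columns are the frame's x, y, z axes.
In Python, from cell import r gives the robot as it stands.
- The arm moves only by the tool send_rows, never from a script. Its argument "series" is a list of rows, each an object of numbers: "dx", "dy", "dz": the shift along the tool's x, y, z each as a share of 0.025 m, from -1 to 1; "rx", "ry", "rz": the turn, a rotation vector about the tool's x, y, z each as a share of 6 degrees, from -1 to 1; "fingers": the opening, from -1 (shut) to 1 (fully open). A call has 1 to 20 rows; each row shifts and turns the commanded pose from where the row before left it, along the tool's axes as they then stand; what a row does not reach is not made up. A row lasts 1/12 s, in which the tool goes at most 41.7 mm and 7.16 degrees, less where a joint would pass 70% of its speed; a pose out of reach is approached as far as the arm can. A call with a number of a shift or a turn outside -1 to 1 is refused whole. A call with a gripper value outside its range is refused whole. The fingers move at their own pace and stop on an object; "newtons" is the grip in N (left out, the last holds). Time passes only in rows, so rows that do not move let the fingers close. It gives the time, the measured TCP pose, the force, the opening and the grip force at its end, in the units of the state.
- r.observe(): the state, without advancing time (a new reading comes with each control period).
- r.capture(name): name is "side" or "top" or "wrist"; returns a dict with "img" (384x512x3 uint8, red, green, blue), "mtx" (3x3 intrinsics, pixels), "pose" (4x4, takes a point from camera to world coordinates); the wrist camera has in their place "tool_from_camera" (4x4, takes a point from camera to tool coordinates, whose origin is the TCP and whose axes are the flange's). Camera axes: x right, y up, looking along -z (the intrinsics and any distortion apply to the point x, -y, -z); pixel columns grow to the right and rows downward; lengths in m; the calibration is good to about 2 mm. A picture is of the moment at which its call begins: read the wrist's pose just before it. There is no depth.
- r.hand_in(): hands the job in; it is judged then, once.
Trained networks look in a picture, given as the dict that the camera call returned (one of the last four; its "shot" number tells which), for a name from the list of things; names that differ only in an ending like _2 or _b are one class to them, and where a whole thing is asked for, a point or a joint stands for the part that bears it (a point fixed in the world has none). Each returns a list of dicts, best first, with "score" (0 to 1); they miss things now and then, are a little off and sometimes report something else, mostly with a low value. They report only what shows in the picture. A call takes as long as a camera call. They do not tell look-alikes from the thing itself.
- r.trace(query, picture): "mask" (384x512 bool, what is visible of it) and "extent" ([centre column, centre row, width, height] in pixels, round what is visible of it).
The state is a dict: "clock": time; "joints": joint angles; "qd": joint speeds; "tau": joint torques, N m; "eef_pos": TCP position; "ee_rot": TCP orientation; "force": force on the tool from outside, world axes, zero at the start; "moment": the same for the moment, N m; "grip_width": finger opening in m; "finger_force": force on a finger pad.
Only numpy, scipy, OpenCV 4.12 (cv2) and the standard library are available. Lean on these libraries where they do the work, as an engineer would, in place of code of your own. Each camera call takes 0.05 s, during which the arm holds its last target. There are 200 camera calls.

## Working session

There is one attempt and no reset: what is moved stays moved. The work goes in short steps, Python scripts to look and compute and a tool call to move; the robot and the scene stay as the last step left them, time stands still between calls to the robot, and variables do not carry over. Pictures are saved under pics/ and viewed, at most 10 in all, crops included, and the job is handed in when it is done.

Besides the shell and the picture viewer there is one more tool, called after "Call:" in YAML: its name, and indented under it one key for each argument. send_rows: Moves the arm, as the interface text tells. Its arguments: {"type":"object","properties":{"series":{"type":"array"},"newtons":{"type":"number"}},"required":["series"]}

```bash
ls; mkdir -p pics
cat > h.py <<'E'
import numpy as np, cv2
from cell import r
def save(n,p): cv2.imwrite('pics/'+n+'.png',p['img'][:,:,::-1])
def ray(p,uv,pose=None):
    K=np.array(p['mtx']);T=np.array(p['pose'] if pose is None else pose)
    d=np.linalg.inv(K)@np.array([uv[0],uv[1],1.]);d=np.array([d[0],-d[1],-d[2]])
    return T[:3,3],T[:3,:3]@d
def onz(p,uv,z,pose=None):
    o,d=ray(p,uv,pose);return o+d*(z-o[2])/d[2]
def proj(p,X,pose=None):
    T=np.array(p['pose'] if pose is None else pose);X=np.atleast_2d(X)
    c=(X-T[:3,3])@T[:3,:3];c=c*[1,-1,-1];q=c@np.array(p['mtx']).T;return q[:,:2]/q[:,2:]
E
python3 - <<'E'
from h import *
s=r.observe();print({k:np.round(v,3).tolist() for k,v in s.items()})
for c in('top','side'):
    p=r.capture(c);save(c+'0',p);print(c,[k for k in p],np.round(p['pose'],3).tolist(),np.round(p['mtx'],1).tolist())
    if 1:
        for n in('slice','baking_sheet','round_biscuit','square_biscuit','enamel_tray','oats_jar','ramekin'):
            for d in r.trace(n,p)[:3]: print(n,round(d['score'],2),np.round(d['extent'],1))
img=np.hstack([cv2.imread('pics/top0.png')]);
E
```

```text
pics
{'clock': 0.0, 'joints': [-57.95, 22.091, 0.38, -0.03, -68.407, -14.817], 'qd': [0.017, 0.036, -0.059, 0.091, -0.028, 0.053], 'tau': [0.001, -39.229, 18.84, 4.186, -0.005, 0.0], 'eef_pos': [0.185, -0.596, 0.23], 'ee_rot': [[-0.955, -0.296, -0.001], [-0.296, 0.955, 0.002], [0.0, 0.002, -1.0]], 'force': [-0.131, 1.108, -0.461], 'moment': [-0.026, 0.015, 0.037], 'finger_force': 0.0, 'grip_width': 0.085}
top ['img', 'mtx', 'pose', 'shot'] [[0.021, 0.983, -0.183, 0.292], [-1.0, 0.021, -0.004, 0.188], [0.0, 0.183, 0.983, 1.482], [0.0, 0.0, 0.0, 1.0]] [[368.7, 0.0, 256.1], [0.0, 368.7, 194.1], [0.0, 0.0, 1.0]]
slice 0.88 [217.5 222.9  61.4  22. ]
slice 0.85 [124.7 211.5  49.6  49.6]
baking_sheet 0.78 [299.8 214.3  68.8  67.3]
round_biscuit 0.69 [320.4 205.3  19.1  21.5]
square_biscuit 0.6 [315.4 229.5  15.2  14.6]
enamel_tray 0.88 [375.4 221.8  37.1  61.1]
oats_jar 0.82 [287.5 155.3  19.7  31.5]
ramekin 0.58 [344.1 172.8  17.9  18.1]
side ['img', 'mtx', 'pose', 'shot'] [[-0.922, 0.26, -0.288, 0.135], [-0.387, -0.579, 0.717, 1.261], [0.02, 0.773, 0.634, 1.005], [0.0, 0.0, 0.0, 1.0]] [[388.9, 0.0, 257.0], [0.0, 388.9, 194.3], [0.0, 0.0, 1.0]]
slice 0.81 [212.8 319.8  88.5  34.1]
slice 0.64 [268.6 233.8  44.9  24.3]
baking_sheet 0.87 [288.8 182.6  74.1  53.9]
round_biscuit 0.47 [283.5 172.4  15.4  13.4]
square_biscuit 0.59 [267.9 236.2  50.3  27.3]
enamel_tray 0.94 [315.6 151.6  51.5  30.1]
oats_jar 0.64 [235.7 168.6  20.7  36.1]
ramekin 0.49 [269.3 151.7  15.6  17.2]
```

Run:
```python
import cv2
a=cv2.imread('pics/top0.png')[130:290,80:410];b=cv2.imread('pics/side0.png')[100:350,150:400]
cv2.imwrite('pics/a.png',cv2.resize(a,None,fx=2.4,fy=2.4,interpolation=2))
cv2.imwrite('pics/b.png',cv2.resize(b,None,fx=2.4,fy=2.4,interpolation=2))
```

```text
(no output)
```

View pics/a.png

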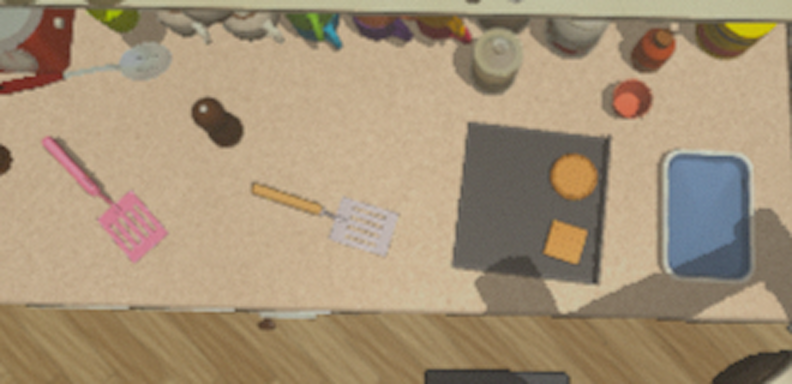

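View pics/b.png

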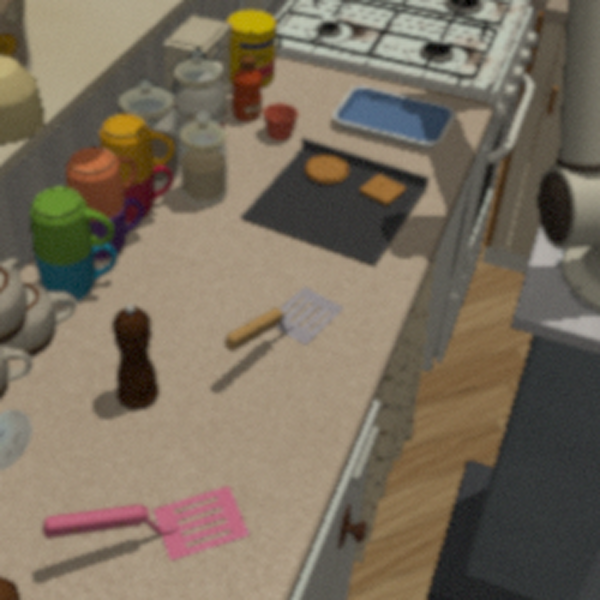

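The top view shows the beech slice at about full-image (217,223), with its blade to the right (-y). The pink look-alike is at (125,211). The sheet is at (300,214) with its turned-up edge on the right; the round biscuit (320,204) is on the far side and the square one (315,230) on the near side. The tray is at (375,222). Next I'll fit poses by silhouette.

```bash
cat >> h.py <<'E'
from scipy.optimize import minimize
def box(x0,x1,y0,y1,z0,z1): return np.array([[x,y,z] for x in(x0,x1) for y in(y0,y1) for z in(z0,z1)])
def cyl(rad,h,z0=0): 
    t=np.linspace(0,2*np.pi,40);return np.array([[rad*np.cos(a),rad*np.sin(a),z] for a in t for z in(z0,z0+h)])
_u=np.array([-113,0,33.])/117.7;_n=np.array([33,0,113.])/117.7
handle=np.array([np.array([-68,0,53])+_u*s+_n*k+[0,w,0] for s in(0,117.7) for k in(-12,12) for w in(-9,9)])/1e3
M={'slice':[box(-.05,.05,-.0375,.0375,0,.002),handle,np.array([[-.05,0,0],[-.05,.005,0],[-.068,0,.053],[-.068,.005,.053]])],
'baking_sheet':[box(-.12,.12,-.125,.125,0,.008),box(.116,.12,-.125,.125,0,.029)],
'enamel_tray':[box(-.075,.075,-.11,.11,.0,.023)],
'round_biscuit':[cyl(.04,.007,.006)],'square_biscuit':[box(-.03,.03,-.03,.03,0,.012)]}
S=4
def sil(p,parts,x,y,a,z=0,pose=None,R=None):
    m=np.zeros((384*S,512*S),np.uint8);c,s=np.cos(a),np.sin(a);R=np.array([[c,-s,0],[s,c,0],[0,0,1]])
    for P in parts:
        q=proj(p,P@R.T+[x,y,z],pose)
        q=np.nan_to_num(q,posinf=0,neginf=0)
        cv2.fillConvexPoly(m,cv2.convexHull(np.int32(np.round((q+.5)*S*16))),1,cv2.LINE_8,4)
    return m>0
def fit(views,name,x0,z=0):
    """views: list of (picture, mask, pose|None)"""
    up=[cv2.resize(m.astype(np.uint8),(512*S,384*S),interpolation=0)>0 for _,m,_ in views]
    def cost(v):
        t=0
        for (p,_,T),m in zip(views,up):
            k=sil(p,M[name],v[0],v[1],v[2],z,T);t+=1-(k&m).sum()/max(1,(k|m).sum())
        return t/len(up)
    b=None
    for da in(-.15,0,.15):
        s=np.array([x0[0],x0[1],x0[2]+da]);sx=np.vstack([s,s+[.015,0,0],s+[0,.015,0],s+[0,0,.15]])
        o=minimize(cost,s,method='Nelder-Mead',options=dict(initial_simplex=sx,xatol=1e-4,fatol=1e-4,maxiter=90))
        if b is None or o.fun<b.fun:b=o
    return b.x,b.fun
E
cat > loc.py <<'E'
from h import *
p=r.capture('top');q=r.capture('side')
for n,z,a0 in(('slice',0,-1.8),('baking_sheet',0,-1.65),('enamel_tray',0,-1.57),('round_biscuit',.008,0),('square_biscuit',.008,-1.7)):
    d=r.trace(n,p)[0];x0=onz(p,d['extent'][:2],z+.005)
    f=fit([(p,d['mask'],None)],n,[x0[0],x0[1],a0],z)
    print(n,'top',np.round(f[0],4),np.degrees(f[0][2]).round(1),round(f[1],3))
    pr=proj(q,[[f[0][0],f[0][1],z+.005]])[0]
    L=[e for e in r.trace(n,q) if np.hypot(*(np.array(e['extent'][:2])-pr))<20]
    if L:
        g=fit([(q,L[0]['mask'],None)],n,f[0],z)
        print('   side',np.round(g[0],4),np.degrees(g[0][2]).round(1),round(g[1],3))
E
time python3 loc.py
```

```text
slice top [ 0.4416  0.2894 -1.8501] -106.0 0.258
   side [ 0.4447  0.2898 -1.8031] -103.3 0.174
baking_sheet top [ 0.4892  0.0109 -1.677 ] -96.1 0.18
   side [ 0.491   0.0063 -1.6812] -96.3 0.167
enamel_tray top [ 0.4704 -0.2856 -1.6002] -91.7 0.083
   side [ 0.4769 -0.2939 -1.5702] -90.0 0.17
round_biscuit top [ 0.5344 -0.0601  0.248 ] 14.2 0.139
   side [ 0.5338 -0.0585  0.3043] 17.4 0.205
square_biscuit top [ 0.4217 -0.0451 -1.8538] -106.2 0.081
   side [ 0.4237 -0.0465 -1.7345] -99.4 0.183
real	0m28.555s
user	0m18.734s
sys	0m3.521s
```

Call:
send_rows:
  series:
    - {"rz": -0.96, "fingers": 1}
    - {"rz": -0.96}
    - {"rz": -0.96}
    - {"rz": -0.96}
    - {"rz": -0.96}
    - {"rz": -0.96}
    - {"rz": -0.96}
    - {"rz": -0.96}
    - {"rz": -0.96}
    - {"rz": -0.96}
    - {"dx": -0.98, "dy": -0.3}
    - {"dx": -0.98, "dy": -0.3}
    - {"dx": -0.98, "dy": -0.3}
    - {"dx": -0.98, "dy": -0.3}
    - {"dx": -0.98, "dy": -0.3}
    - {"dx": -0.98, "dy": -0.3}
    - {"dx": -0.98, "dy": -0.3}
    - {"dx": -0.98, "dy": -0.3}

```text
schema error: expected keys dx, dy, dz, rx, ry, rz, fingers
```

Call:
send_rows:
  series:
    - {"dx": -0.98, "dy": -0.3}
    - {"dx": -0.98, "dy": -0.3}
    - {"dx": -0.98, "dy": -0.3}
    - {"dx": -0.98, "dy": -0.3}
    - {"dx": -0.98, "dy": -0.3}
    - {"dx": -0.98, "dy": -0.3}
    - {"dx": -0.98, "dy": -0.3}
    - {"dx": -0.98, "dy": -0.3}
    - {"dx": -1, "dy": 0.16}
    - {"dx": -1, "dy": 0.16}
    - {"dx": -1, "dy": 0.16}
    - {"dx": -1, "dy": 0.16}
    - {"dx": -1, "dy": 0.16}
    - {"dx": -1, "dy": 0.16}
    - {"dx": -1, "dy": 0.16}
    - {"dx": -1, "dy": 0.16}
    - {"dx": -1, "dy": 0.16}
    - {"dx": -1, "dy": 0.16}
    - {"dx": -1, "dy": 0.16}
    - {"dx": -1, "dy": 0.16}

```text
schema error: expected keys dx, dy, dz, rx, ry, rz, fingers
```

Call:
send_rows:
  series:
    - {"dx": -1, "dy": 0.16}
    - {"dx": -1, "dy": 0.16}
    - {"dx": -1, "dy": 0.16}
    - {"dx": -1, "dy": 0.16}
    - {"dx": -1, "dy": 0.16}
    - {"dx": -1, "dy": 0.16}
    - {"dx": -1, "dy": 0.16}
    - {"dx": 0}

```text
schema error: expected keys dx, dy, dz, rx, ry, rz, fingers
```

```bash
cat > w.py <<'E'
from h import *
import sys
s=r.observe();p=r.capture('wrist')
T=np.eye(4);T[:3,:3]=s['ee_rot'];T[:3,3]=s['eef_pos'];T=T@np.array(p['tool_from_camera'])
print(s['clock'],np.round(s['eef_pos'],4),np.round(s['ee_rot'],3).tolist(),np.round(s['joints'],1))
print('cam',np.round(T,3).tolist(),np.round(p['mtx'],0).tolist())
save(sys.argv[1],p)
for d in r.trace('slice',p)[:2]:
    print(d['score'],np.round(d['extent'],1))
    f=fit([(p,d['mask'],T)],'slice',[.443,.290,-1.82]);print(np.round(f[0],4),np.degrees(f[0][2]),f[1])
E
python3 w.py w1
```

```text
1.4 [ 0.1852 -0.5969  0.2313] [[-0.955, -0.296, -0.0], [-0.296, 0.955, 0.0], [0.0, 0.0, -1.0]] [-57.9  22.    0.5  -0.  -68.4 -14.8]
cam [[-0.295, -0.916, -0.271, 0.116], [0.955, -0.283, -0.084, -0.618], [-0.0, -0.284, 0.959, 0.373], [0.0, 0.0, 0.0, 1.0]] [[278.0, 0.0, 257.0], [0.0, 278.0, 190.0], [0.0, 0.0, 1.0]]
0.53 [419.1 365.4  46.1  35.1]
[ 0.443  0.29  -1.97 ] -112.87268564077218 1.0
```

View pics/w1.png

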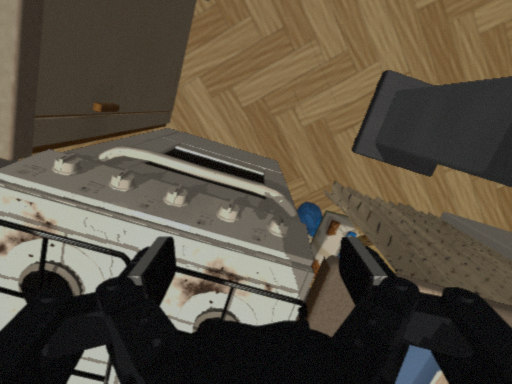

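The rows were refused because every key is required, and the picture shows only the start view: the stove and the fingers at the bottom. I'll resend with full rows.

Call:
send_rows:
  series:
    - {"dx": 0, "dy": 0, "dz": 0, "rx": 0, "ry": 0, "rz": -0.96, "fingers": 1}
    - {"dx": 0, "dy": 0, "dz": 0, "rx": 0, "ry": 0, "rz": -0.96, "fingers": 1}
    - {"dx": 0, "dy": 0, "dz": 0, "rx": 0, "ry": 0, "rz": -0.96, "fingers": 1}
    - {"dx": 0, "dy": 0, "dz": 0, "rx": 0, "ry": 0, "rz": -0.96, "fingers": 1}
    - {"dx": 0, "dy": 0, "dz": 0, "rx": 0, "ry": 0, "rz": -0.96, "fingers": 1}
    - {"dx": 0, "dy": 0, "dz": 0, "rx": 0, "ry": 0, "rz": -0.96, "fingers": 1}
    - {"dx": 0, "dy": 0, "dz": 0, "rx": 0, "ry": 0, "rz": -0.96, "fingers": 1}
    - {"dx": 0, "dy": 0, "dz": 0, "rx": 0, "ry": 0, "rz": -0.96, "fingers": 1}
    - {"dx": 0, "dy": 0, "dz": 0, "rx": 0, "ry": 0, "rz": -0.96, "fingers": 1}
    - {"dx": 0, "dy": 0, "dz": 0, "rx": 0, "ry": 0, "rz": -0.96, "fingers": 1}
    - {"dx": -0.98, "dy": -0.3, "dz": 0, "rx": 0, "ry": 0, "rz": 0, "fingers": 1}
    - {"dx": -0.98, "dy": -0.3, "dz": 0, "rx": 0, "ry": 0, "rz": 0, "fingers": 1}
    - {"dx": -0.98, "dy": -0.3, "dz": 0, "rx": 0, "ry": 0, "rz": 0, "fingers": 1}
    - {"dx": -0.98, "dy": -0.3, "dz": 0, "rx": 0, "ry": 0, "rz": 0, "fingers": 1}
    - {"dx": -0.98, "dy": -0.3, "dz": 0, "rx": 0, "ry": 0, "rz": 0, "fingers": 1}
    - {"dx": -0.98, "dy": -0.3, "dz": 0, "rx": 0, "ry": 0, "rz": 0, "fingers": 1}
    - {"dx": -0.98, "dy": -0.3, "dz": 0, "rx": 0, "ry": 0, "rz": 0, "fingers": 1}
    - {"dx": -0.98, "dy": -0.3, "dz": 0, "rx": 0, "ry": 0, "rz": 0, "fingers": 1}

```text
clock: 3.0
eef_pos: [0.2949, -0.4224, 0.2315]
ee_rot: [[-0.262, -0.965, 0.0], [-0.965, 0.262, -0.0], [0.0, -0.0, -1.0]]
force: [-0.0, -0.8, 0.1]
grip_width: 0.0849
finger_force: 0.0
```

Call:
send_rows:
  series:
    - {"dx": -0.98, "dy": -0.3, "dz": 0, "rx": 0, "ry": 0, "rz": 0, "fingers": 1}
    - {"dx": -0.98, "dy": -0.3, "dz": 0, "rx": 0, "ry": 0, "rz": 0, "fingers": 1}
    - {"dx": -0.98, "dy": -0.3, "dz": 0, "rx": 0, "ry": 0, "rz": 0, "fingers": 1}
    - {"dx": -0.98, "dy": -0.3, "dz": 0, "rx": 0, "ry": 0, "rz": 0, "fingers": 1}
    - {"dx": -0.98, "dy": -0.3, "dz": 0, "rx": 0, "ry": 0, "rz": 0, "fingers": 1}
    - {"dx": -0.98, "dy": -0.3, "dz": 0, "rx": 0, "ry": 0, "rz": 0, "fingers": 1}
    - {"dx": -0.98, "dy": -0.3, "dz": 0, "rx": 0, "ry": 0, "rz": 0, "fingers": 1}
    - {"dx": -1, "dy": 0.16, "dz": 0, "rx": 0, "ry": 0, "rz": 0, "fingers": 1}
    - {"dx": -1, "dy": 0.16, "dz": 0, "rx": 0, "ry": 0, "rz": 0, "fingers": 1}
    - {"dx": -1, "dy": 0.16, "dz": 0, "rx": 0, "ry": 0, "rz": 0, "fingers": 1}
    - {"dx": -1, "dy": 0.16, "dz": 0, "rx": 0, "ry": 0, "rz": 0, "fingers": 1}
    - {"dx": -1, "dy": 0.16, "dz": 0, "rx": 0, "ry": 0, "rz": 0, "fingers": 1}
    - {"dx": -1, "dy": 0.16, "dz": 0, "rx": 0, "ry": 0, "rz": 0, "fingers": 1}
    - {"dx": -1, "dy": 0.16, "dz": 0, "rx": 0, "ry": 0, "rz": 0, "fingers": 1}
    - {"dx": -1, "dy": 0.16, "dz": 0, "rx": 0, "ry": 0, "rz": 0, "fingers": 1}
    - {"dx": -1, "dy": 0.16, "dz": 0, "rx": 0, "ry": 0, "rz": 0, "fingers": 1}
    - {"dx": -1, "dy": 0.16, "dz": 0, "rx": 0, "ry": 0, "rz": 0, "fingers": 1}
    - {"dx": -1, "dy": 0.16, "dz": 0, "rx": 0, "ry": 0, "rz": 0, "fingers": 1}
    - {"dx": -1, "dy": 0.16, "dz": 0, "rx": 0, "ry": 0, "rz": 0, "fingers": 1}
    - {"dx": -1, "dy": 0.16, "dz": 0, "rx": 0, "ry": 0, "rz": 0, "fingers": 1}

```text
clock: 4.67
eef_pos: [0.4247, 0.0569, 0.2317]
ee_rot: [[-0.261, -0.965, 0.001], [-0.965, 0.261, 0.0], [-0.001, -0.001, -1.0]]
force: [-0.2, -0.8, 0.9]
grip_width: 0.0852
finger_force: 0.0
```

Call:
send_rows:
  series:
    - {"dx": -1, "dy": 0.16, "dz": 0, "rx": 0, "ry": 0, "rz": 0, "fingers": 1}
    - {"dx": -1, "dy": 0.16, "dz": 0, "rx": 0, "ry": 0, "rz": 0, "fingers": 1}
    - {"dx": -1, "dy": 0.16, "dz": 0, "rx": 0, "ry": 0, "rz": 0, "fingers": 1}
    - {"dx": -1, "dy": 0.16, "dz": 0, "rx": 0, "ry": 0, "rz": 0, "fingers": 1}
    - {"dx": -1, "dy": 0.16, "dz": 0, "rx": 0, "ry": 0, "rz": 0, "fingers": 1}
    - {"dx": -1, "dy": 0.16, "dz": 0, "rx": 0, "ry": 0, "rz": 0, "fingers": 1}
    - {"dx": -1, "dy": 0.16, "dz": 0, "rx": 0, "ry": 0, "rz": 0, "fingers": 1}
    - {"dx": 0, "dy": 0, "dz": 0, "rx": 0, "ry": 0, "rz": 0, "fingers": 1}

```text
clock: 5.33
eef_pos: [0.4444, 0.2354, 0.2313]
ee_rot: [[-0.258, -0.966, 0.001], [-0.966, 0.258, 0.001], [-0.001, -0.001, -1.0]]
force: [0.6, -0.1, -0.3]
grip_width: 0.0855
finger_force: 0.0
```

```bash
python3 w.py w2
```

```text
5.3333 [0.4444 0.2354 0.2313] [[-0.258, -0.966, 0.001], [-0.966, 0.258, 0.001], [-0.001, -0.001, -1.0]] [ 46.5  10.1 -16.4   0.  -63.5 -61.4]
cam [[-0.966, -0.248, -0.075, 0.426], [0.259, -0.926, -0.275, 0.166], [-0.001, -0.285, 0.958, 0.373], [0.0, 0.0, 0.0, 1.0]] [[278.0, 0.0, 257.0], [0.0, 278.0, 190.0], [0.0, 0.0, 1.0]]
0.88 [267.6 242.4  53.3 163.4]
[ 0.4436  0.2897 -1.8445] -105.6812740240527 0.2202528450807636
```

View pics/w2.png

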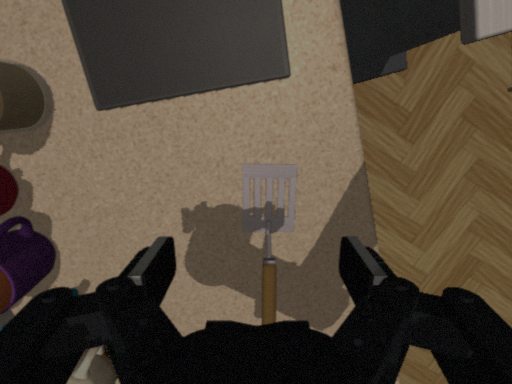

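The wrist view shows the blade from (270,164) at the front edge to (269,232) at the rear, with the handle going down at column 269. It is almost aligned with the tool.

Run:
```python
from h import *
s=r.observe();p=r.capture('wrist')
T=np.eye(4);T[:3,:3]=s['ee_rot'];T[:3,3]=s['eef_pos'];T=T@np.array(p['tool_from_camera'])
d=r.trace('slice',p)[0];m=d['mask'];g=p['img'].astype(int)
for v in list(range(160,236,6))+list(range(250,330,8)):
    u=np.where(m[v])[0]
    if len(u):print(v,u.min(),u.max(),end=' | ')
print()
for u,v,z in((270,164,.002),(268.5,232,.002),(269,262,.053),(269,320,.08)):print(u,v,np.round(onz(p,(u,v),z,T),4))
for yaw in(-105.5,-104.5):
    a=np.radians(yaw);c,q=np.cos(a),np.sin(a);R=np.array([[c,-q,0],[q,c,0],[0,0,1]])
    P=np.array([[50,37.5,2],[50,-37.5,2],[-50,37.5,2],[-50,-37.5,2],[-68,9,53],[-68,-9,53],[-110,9,70],[-110,-9,70]])/1e3
    print(proj(p,P@R.T+[.4436,.2897,0],T).round(1).tolist())
```

```text
172 242 294 | 178 243 294 | 184 243 295 | 190 242 294 | 196 242 294 | 202 242 294 | 208 242 293 | 214 242 293 | 220 242 293 | 226 242 292 | 232 243 291 | 250 266 269 | 258 267 269 | 266 262 274 | 274 261 275 | 282 260 275 | 290 260 275 | 298 260 276 | 306 260 275 | 314 260 275 | 322 261 274 | 
270 164 [0.427  0.2387 0.002 ]
268.5 232 [0.454  0.3355 0.002 ]
269 262 [0.46   0.3531 0.053 ]
269 320 [0.4779 0.4179 0.08  ]
[[240.5, 166.4], [295.8, 166.8], [241.2, 233.8], [292.7, 234.1], [261.2, 263.6], [275.0, 263.7], [261.0, 299.6], [275.0, 299.7]]
[[239.9, 166.9], [295.2, 166.3], [241.9, 234.2], [293.3, 233.7], [262.1, 263.8], [275.9, 263.6], [262.5, 299.7], [276.5, 299.6]]
```

Call:
send_rows:
  newtons: 100
  series:
    - {"dx": -0.56, "dy": 0.058, "dz": 0.7, "rx": 0, "ry": 0, "rz": 0, "fingers": 1}
    - {"dx": -0.56, "dy": 0.058, "dz": 0.7, "rx": 0, "ry": 0, "rz": 0, "fingers": 1}
    - {"dx": -0.56, "dy": 0.058, "dz": 0.7, "rx": 0, "ry": 0, "rz": 0, "fingers": 1}
    - {"dx": -0.56, "dy": 0.058, "dz": 0.7, "rx": 0, "ry": 0, "rz": 0, "fingers": 1}
    - {"dx": -0.56, "dy": 0.058, "dz": 0.7, "rx": 0, "ry": 0, "rz": 0, "fingers": 1}
    - {"dx": -0.56, "dy": 0.058, "dz": 0.7, "rx": 0, "ry": 0, "rz": 0, "fingers": 1}
    - {"dx": -0.56, "dy": 0.058, "dz": 0.7, "rx": 0, "ry": 0, "rz": 0, "fingers": 1}
    - {"dx": -0.56, "dy": 0.058, "dz": 0.7, "rx": 0, "ry": 0, "rz": 0, "fingers": 1}
    - {"dx": -0.56, "dy": 0.058, "dz": 0.7, "rx": 0, "ry": 0, "rz": 0, "fingers": 1}
    - {"dx": -0.56, "dy": 0.058, "dz": 0.7, "rx": 0, "ry": 0, "rz": 0, "fingers": 1}
    - {"dx": 0, "dy": 0, "dz": 0.6, "rx": 0, "ry": 0, "rz": 0.08, "fingers": 1}
    - {"dx": 0, "dy": 0, "dz": 0, "rx": 0, "ry": 0, "rz": 0, "fingers": 1}
    - {"dx": 0, "dy": 0, "dz": 0, "rx": 0, "ry": 0, "rz": 0, "fingers": 1}

```text
clock: 6.62
eef_pos: [0.4661, 0.3695, 0.0409]
ee_rot: [[-0.27, -0.963, -0.001], [-0.963, 0.27, -0.002], [0.002, 0.001, -1.0]]
force: [0.2, -0.3, -0.2]
grip_width: 0.0853
finger_force: 0.0
```

Run:
```python
from h import *
s=r.observe();print(s['clock'],s['eef_pos'].round(4) if hasattr(s['eef_pos'],'round') else s['eef_pos'],s['force'])
p=r.capture('wrist');save('w3',p)
```

```text
6.6167 [0.4661 0.3695 0.0409] [ 0.20088854 -0.33853476 -0.21008599]
```

View pics/w3.png

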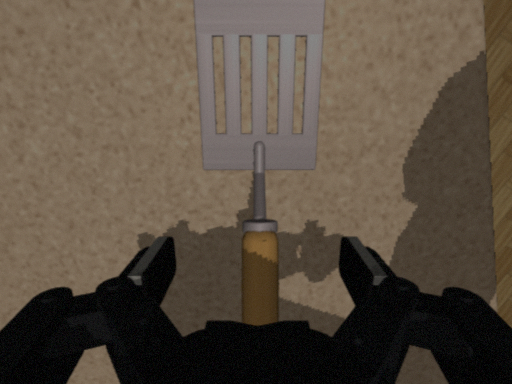

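The handle (column 260) is centred between the fingers and the blade is square to the tool, so I'll close.

Call:
send_rows:
  newtons: 110
  series:
    - {"dx": -0.1, "dy": 0, "dz": 0.03, "rx": 0, "ry": 0, "rz": 0, "fingers": 0}
    - {"dx": 0, "dy": 0, "dz": 0, "rx": 0, "ry": 0, "rz": 0, "fingers": -1}
    - {"dx": 0, "dy": 0, "dz": 0, "rx": 0, "ry": 0, "rz": 0, "fingers": -1}
    - {"dx": 0, "dy": 0, "dz": 0, "rx": 0, "ry": 0, "rz": 0, "fingers": -1}
    - {"dx": 0, "dy": 0, "dz": 0, "rx": 0, "ry": 0, "rz": 0, "fingers": -1}
    - {"dx": 0, "dy": 0, "dz": 0, "rx": 0, "ry": 0, "rz": 0, "fingers": -1}
    - {"dx": 0, "dy": 0, "dz": 0, "rx": 0, "ry": 0, "rz": 0, "fingers": -1}
    - {"dx": 0, "dy": 0, "dz": 0, "rx": 0, "ry": 0, "rz": 0, "fingers": -1}
    - {"dx": 0, "dy": 0, "dz": 0, "rx": 0, "ry": 0, "rz": 0, "fingers": -1}
    - {"dx": 0, "dy": 0, "dz": 0, "rx": 0, "ry": 0, "rz": 0, "fingers": -1}

```text
clock: 7.5
eef_pos: [0.4669, 0.3733, 0.0411]
ee_rot: [[-0.27, -0.963, 0.0], [-0.963, 0.27, 0.0], [-0.0, -0.0, -1.0]]
force: [-1.4, -0.1, 5.5]
grip_width: 0.0164
finger_force: 107.2
```

Call:
send_rows:
  series:
    - {"dx": 0, "dy": 0, "dz": -0.6, "rx": 0, "ry": 0, "rz": 0, "fingers": -1}
    - {"dx": 0, "dy": 0, "dz": -0.6, "rx": 0, "ry": 0, "rz": 0, "fingers": -1}
    - {"dx": 0, "dy": 0, "dz": -0.6, "rx": 0, "ry": 0, "rz": -0.5, "fingers": -1}
    - {"dx": 0, "dy": 0, "dz": -0.6, "rx": 0, "ry": 0, "rz": -0.5, "fingers": -1}
    - {"dx": 0, "dy": 0, "dz": 0, "rx": 0, "ry": 0, "rz": -0.58, "fingers": -1}
    - {"dx": 0.66, "dy": -0.54, "dz": 0, "rx": 0, "ry": 0, "rz": 0, "fingers": -1}
    - {"dx": 0.66, "dy": -0.54, "dz": 0, "rx": 0, "ry": 0, "rz": 0, "fingers": -1}
    - {"dx": 0.66, "dy": -0.54, "dz": 0, "rx": 0, "ry": 0, "rz": 0, "fingers": -1}
    - {"dx": 0.66, "dy": -0.54, "dz": 0, "rx": 0, "ry": 0, "rz": 0, "fingers": -1}
    - {"dx": 0.66, "dy": -0.54, "dz": 0, "rx": 0, "ry": 0, "rz": 0, "fingers": -1}
    - {"dx": 0.66, "dy": -0.54, "dz": 0, "rx": 0, "ry": 0, "rz": 0, "fingers": -1}
    - {"dx": 0.66, "dy": -0.54, "dz": 0, "rx": 0, "ry": 0, "rz": 0, "fingers": -1}
    - {"dx": 0.66, "dy": -0.54, "dz": 0, "rx": 0, "ry": 0, "rz": 0, "fingers": -1}
    - {"dx": 0, "dy": 0, "dz": 0, "rx": 0, "ry": 0, "rz": 0, "fingers": -1}
    - {"dx": 0, "dy": 0, "dz": 0, "rx": 0, "ry": 0, "rz": 0, "fingers": -1}

```text
clock: 8.75
eef_pos: [0.56, 0.2292, 0.0994]
ee_rot: [[-0.11, -0.994, -0.001], [-0.994, 0.11, -0.0], [0.001, 0.001, -1.0]]
force: [-0.8, 0.0, -2.2]
grip_width: 0.0163
finger_force: 107.6
```

```bash
cat > w4.py <<'E'
from h import *
import sys
s=r.observe();p=r.capture('wrist');save(sys.argv[1],p)
F=np.eye(4);F[:3,:3]=s['ee_rot'];F[:3,3]=s['eef_pos'];T=F@np.array(p['tool_from_camera'])
print(s['clock'],np.round(s['eef_pos'],4),np.round(s['ee_rot'],3).tolist(),np.round(s['force'],1),s['grip_width'])
for n in('round_biscuit','square_biscuit','baking_sheet','slice'):
    for d in r.trace(n,p)[:1]:
        print(n,round(d['score'],2),np.round(d['extent'],1))
        if 'biscuit' in n:
            x0=onz(p,d['extent'][:2],.018,T);f=fit([(p,d['mask'],T)],n,[x0[0],x0[1],-1.7],.008);print('  ',np.round(f[0],4),round(f[1],3))
# expected slice pixels in tool frame: grip offset tool x=.09 etc
q=s['ee_rot'];P=np.array([[.14,-.0375,.039],[.14,.0375,.039],[.04,-.0375,.039],[.04,.0375,.039]])
print('slice corners pred',proj(p,P,np.array(p['tool_from_camera'])).round(1).tolist())
j=r.capture('top')
for d in r.trace('oats_jar',j)[:1]: print('jar',d['extent'],onz(j,(d['extent'][0],d['extent'][1]+d['extent'][3]/2-4),.0),onz(j,(d['extent'][0],d['extent'][1]-d['extent'][3]/2+8),.168))
E
python3 w4.py w4
```

```text
8.75 [0.56   0.2292 0.0994] [[-0.11, -0.994, -0.001], [-0.994, 0.11, -0.0], [0.001, 0.001, -1.0]] [-0.8  0.  -2.2] 0.016339319550327785
baking_sheet 0.98 [320.5  33.8 339.2  58.9]
slice 0.84 [256.9 161.9 130.8 323.4]
slice corners pred [[189.6, -21.2], [325.1, -21.4], [200.2, 157.9], [314.6, 157.8]]
jar [287.6, 155.1, 19.0, 31.8] [0.68422063 0.06536787 0.        ] [0.71559163 0.07968753 0.168     ]
```

View pics/w4.png

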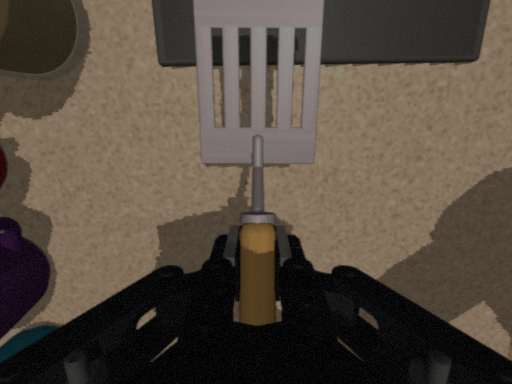

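The grip is firm and the blade is aligned with the sheet; the sheet's near edge at row 65 is horizontal in the view. I'll advance over the sheet, nose down about 2°, and lower.

Call:
send_rows:
  series:
    - {"dx": 0.87, "dy": -0.08, "dz": 0, "rx": 0, "ry": 0, "rz": 0, "fingers": -1}
    - {"dx": 0.87, "dy": -0.08, "dz": 0, "rx": 0, "ry": 0, "rz": 0, "fingers": -1}
    - {"dx": 0.87, "dy": -0.08, "dz": 0, "rx": 0, "ry": 0, "rz": 0, "fingers": -1}
    - {"dx": 0, "dy": 0, "dz": 0.7, "rx": 0, "ry": -0.35, "rz": 0, "fingers": -1}
    - {"dx": 0, "dy": 0, "dz": 0.7, "rx": 0, "ry": 0, "rz": 0, "fingers": -1}
    - {"dx": 0, "dy": 0, "dz": 0.2, "rx": 0, "ry": 0, "rz": 0, "fingers": -1}
    - {"dx": 0, "dy": 0, "dz": 0, "rx": 0, "ry": 0, "rz": 0, "fingers": -1}
    - {"dx": 0, "dy": 0, "dz": 0, "rx": 0, "ry": 0, "rz": 0, "fingers": -1}

```text
clock: 9.77
eef_pos: [0.5593, 0.1662, 0.0608]
ee_rot: [[-0.106, -0.994, 0.004], [-0.994, 0.106, 0.036], [-0.036, -0.0, -0.999]]
force: [0.3, 0.2, -3.2]
grip_width: 0.0165
finger_force: 107.5
```

```bash
python3 w4.py w5
```

```text
9.7667 [0.5593 0.1662 0.0608] [[-0.106, -0.994, 0.004], [-0.994, 0.106, 0.036], [-0.036, -0.0, -0.999]] [ 0.3  0.2 -3.2] 0.016502377545892677
baking_sheet 0.85 [324.5  76.8 375.  144.1]
slice 0.88 [257.3 163.2 130.8 326.3]
slice corners pred [[189.6, -21.2], [325.1, -21.3], [200.2, 157.9], [314.6, 157.8]]
jar [287.8, 154.6, 18.9, 27.1] [0.69644375 0.06460567 0.        ] [0.70845539 0.07890563 0.168     ]
```

View pics/w5.png

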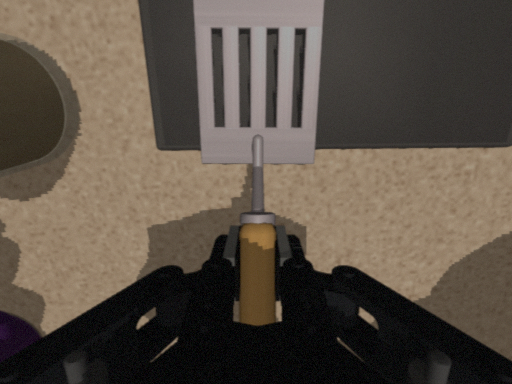

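Call:
send_rows:
  series:
    - {"dx": 0, "dy": 0, "dz": 0.14, "rx": 0, "ry": 0, "rz": 0, "fingers": -1}
    - {"dx": 0, "dy": 0, "dz": 0.12, "rx": 0, "ry": 0, "rz": 0, "fingers": -1}
    - {"dx": 0, "dy": 0, "dz": 0, "rx": 0, "ry": 0, "rz": 0, "fingers": -1}
    - {"dx": 0, "dy": 0, "dz": 0, "rx": 0, "ry": 0, "rz": 0, "fingers": -1}

```text
clock: 10.45
eef_pos: [0.5591, 0.1659, 0.054]
ee_rot: [[-0.107, -0.994, 0.004], [-0.994, 0.107, 0.036], [-0.036, 0.0, -0.999]]
force: [0.4, 0.0, -0.3]
grip_width: 0.0164
finger_force: 107.9
```

Call:
send_rows:
  series:
    - {"dx": 0, "dy": 0, "dz": 0.06, "rx": 0, "ry": 0, "rz": 0, "fingers": -1}
    - {"dx": 0, "dy": 0, "dz": 0, "rx": 0, "ry": 0, "rz": 0, "fingers": -1}
    - {"dx": 0, "dy": 0, "dz": 0, "rx": 0, "ry": 0, "rz": 0, "fingers": -1}

```text
clock: 10.7
eef_pos: [0.5594, 0.1662, 0.0531]
ee_rot: [[-0.107, -0.994, 0.005], [-0.994, 0.107, 0.037], [-0.037, -0.001, -0.999]]
force: [-0.7, 0.9, 3.6]
grip_width: 0.0163
finger_force: 108.3
```

Call:
send_rows:
  series:
    - {"dx": 0.4, "dy": 0, "dz": -0.015, "rx": 0, "ry": 0, "rz": 0, "fingers": -1}
    - {"dx": 0.4, "dy": 0, "dz": -0.015, "rx": 0, "ry": 0, "rz": 0, "fingers": -1}
    - {"dx": 0.4, "dy": 0, "dz": -0.015, "rx": 0, "ry": 0, "rz": 0, "fingers": -1}
    - {"dx": 0.4, "dy": 0, "dz": -0.015, "rx": 0, "ry": 0, "rz": 0, "fingers": -1}
    - {"dx": 0.4, "dy": 0, "dz": -0.015, "rx": 0, "ry": 0, "rz": 0, "fingers": -1}
    - {"dx": 0.4, "dy": 0, "dz": -0.015, "rx": 0, "ry": 0, "rz": 0, "fingers": -1}
    - {"dx": 0, "dy": 0, "dz": 0, "rx": 0, "ry": 0, "rz": 0, "fingers": -1}

```text
clock: 11.28
eef_pos: [0.5523, 0.1039, 0.0528]
ee_rot: [[-0.108, -0.994, 0.004], [-0.993, 0.108, 0.035], [-0.036, 0.0, -0.999]]
force: [0.9, -1.4, 2.2]
grip_width: 0.0165
finger_force: 108.0
```

```bash
cat > look.py <<'E'
from h import *
import sys
s=r.observe();print(s['clock'],np.round(s['eef_pos'],4),np.round(s['force'],1),np.round(s['moment'],2))
out=[]
for c in('top','side'):
    p=r.capture(c)
    for d in r.trace('round_biscuit',p)[:1]:
        x=onz(p,d['extent'][:2],.016);print(c,round(d['score'],2),x.round(4))
        f=fit([(p,d['mask'],None)],'round_biscuit',[x[0],x[1],0],.008);print('  ',f[0][:2].round(4),round(f[1],3))
    q=np.int32(proj(p,[[.53,-.06,.02]])[0]);u,v=np.clip(q,[55,55],[456,328])
    out.append(cv2.resize(p['img'][v-55:v+55,u-38:u+38,::-1],None,fx=5,fy=5,interpolation=2))
cv2.imwrite('pics/'+sys.argv[1]+'.png',np.hstack(out))
E
python3 look.py l1
```

```text
11.2833 [0.5523 0.1039 0.0528] [ 0.9 -1.4  2.2] [-1.09 -0.51  0.21]
top 0.55 [ 0.5202 -0.0649  0.016 ]
   [ 0.5301 -0.0643] 0.057
side 0.48 [ 0.5293 -0.0636  0.016 ]
   [ 0.5318 -0.0653] 0.285
```

View pics/l1.png

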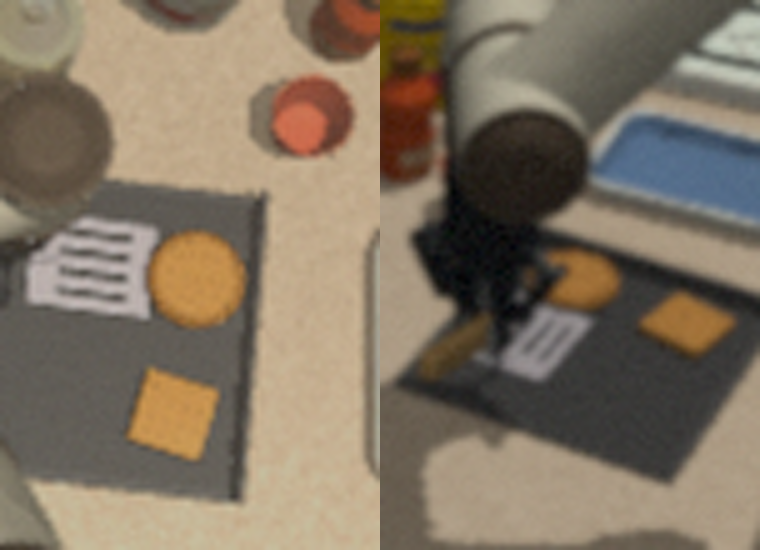

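The top view shows the blade's front edge touching the biscuit, well aligned, with about 80 mm left to the turned-up edge. Sliding on.

Call:
send_rows:
  series:
    - {"dx": 0.32, "dy": 0, "dz": 0.0, "rx": 0, "ry": 0, "rz": 0, "fingers": -1}
    - {"dx": 0.32, "dy": 0, "dz": -0.01, "rx": 0, "ry": 0, "rz": 0, "fingers": -1}
    - {"dx": 0.32, "dy": 0, "dz": -0.01, "rx": 0, "ry": 0, "rz": 0, "fingers": -1}
    - {"dx": 0.32, "dy": 0, "dz": -0.01, "rx": 0, "ry": 0, "rz": 0, "fingers": -1}
    - {"dx": 0.32, "dy": 0, "dz": -0.01, "rx": 0, "ry": 0, "rz": 0, "fingers": -1}

```text
clock: 11.9
eef_pos: [0.55, 0.0681, 0.0531]
ee_rot: [[-0.106, -0.994, 0.008], [-0.994, 0.107, 0.039], [-0.04, -0.004, -0.999]]
force: [2.0, 5.8, 5.8]
grip_width: 0.0168
finger_force: 108.5
```

Call:
send_rows:
  series:
    - {"dx": 0.3, "dy": 0, "dz": -0.01, "rx": 0, "ry": 0, "rz": 0, "fingers": -1}
    - {"dx": 0.3, "dy": 0, "dz": -0.01, "rx": 0, "ry": 0, "rz": 0, "fingers": -1}
    - {"dx": 0, "dy": 0, "dz": 0, "rx": 0, "ry": 0, "rz": 0, "fingers": -1}

```text
clock: 12.15
eef_pos: [0.5481, 0.0522, 0.053]
ee_rot: [[-0.107, -0.994, 0.007], [-0.994, 0.107, 0.038], [-0.039, -0.003, -0.999]]
force: [1.9, 1.2, 5.0]
grip_width: 0.0164
finger_force: 108.2
```

```bash
python3 look.py l2
```

```text
12.15 [0.5481 0.0522 0.053 ] [1.9 1.2 5. ] [-0.25 -0.32  0.19]
top 0.85 [ 0.5268 -0.0682  0.016 ]
   [ 0.5336 -0.0692] 0.136
side 0.32 [0.5533 0.0121 0.016 ]
   [0.5599 0.0156] 0.549
```

View pics/l2.png

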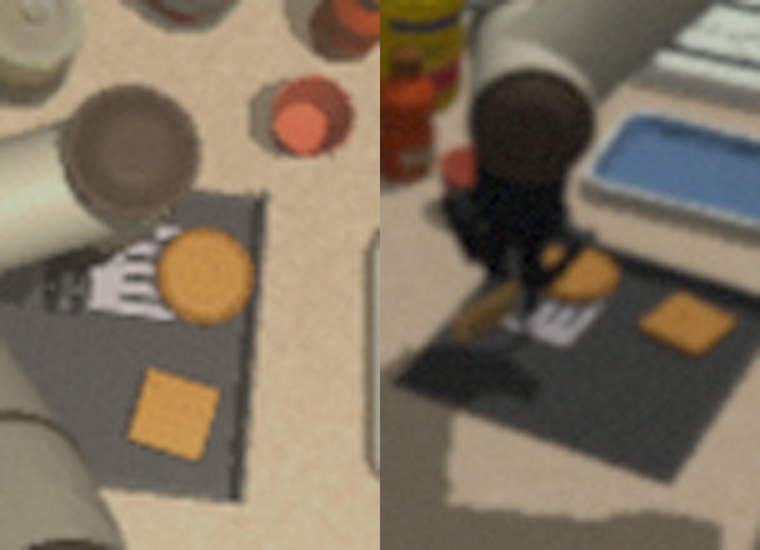

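The biscuit is against the turned-up edge and the blade is going under it, with about 28 mm left.

Call:
send_rows:
  series:
    - {"dx": 0.25, "dy": 0, "dz": -0.01, "rx": 0, "ry": 0, "rz": 0, "fingers": -1}
    - {"dx": 0.25, "dy": 0, "dz": -0.01, "rx": 0, "ry": 0, "rz": 0, "fingers": -1}
    - {"dx": 0.25, "dy": 0, "dz": -0.01, "rx": 0, "ry": 0, "rz": 0, "fingers": -1}
    - {"dx": 0.2, "dy": 0, "dz": -0.01, "rx": 0, "ry": 0, "rz": 0, "fingers": -1}
    - {"dx": 0, "dy": 0, "dz": 0, "rx": 0, "ry": 0, "rz": 0, "fingers": -1}
    - {"dx": 0, "dy": 0, "dz": 0, "rx": 0, "ry": 0, "rz": 0, "fingers": -1}

```text
clock: 12.85
eef_pos: [0.5453, 0.0288, 0.0528]
ee_rot: [[-0.107, -0.994, 0.006], [-0.994, 0.107, 0.037], [-0.038, -0.002, -0.999]]
force: [0.7, 3.3, 5.6]
grip_width: 0.0165
finger_force: 108.4
```

```bash
python3 look.py l3
```

```text
12.85 [0.5453 0.0288 0.0528] [0.7 3.3 5.6] [-0.01 -0.39  0.09]
top 0.68 [ 0.6647 -0.1691  0.016 ]
   [ 0.6705 -0.1609] 0.406
side 0.6 [ 0.5364 -0.0759  0.016 ]
   [ 0.5331 -0.0725] 0.461
```

View pics/l3.png

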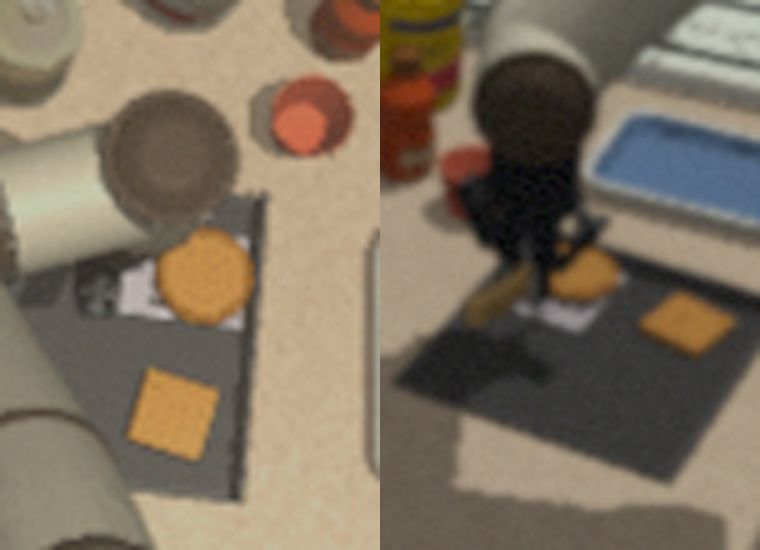

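The blade is fully under the shortbread, with its front corners visible past the biscuit near the edge. I'll level it slightly nose-up, then lift slowly.

Call:
send_rows:
  series:
    - {"dx": 0, "dy": 0, "dz": -0.04, "rx": 0, "ry": 0.15, "rz": 0, "fingers": -1}
    - {"dx": -0.03, "dy": 0, "dz": -0.04, "rx": 0, "ry": 0.15, "rz": 0, "fingers": -1}
    - {"dx": -0.04, "dy": 0, "dz": -0.05, "rx": 0, "ry": 0.15, "rz": 0, "fingers": -1}
    - {"dx": -0.04, "dy": 0, "dz": -0.08, "rx": 0, "ry": 0.1, "rz": 0, "fingers": -1}
    - {"dx": -0.04, "dy": 0, "dz": -0.1, "rx": 0, "ry": 0.05, "rz": 0, "fingers": -1}
    - {"dx": 0, "dy": 0, "dz": -0.15, "rx": 0, "ry": 0, "rz": 0, "fingers": -1}
    - {"dx": 0, "dy": 0, "dz": -0.2, "rx": 0, "ry": 0, "rz": 0, "fingers": -1}
    - {"dx": 0, "dy": 0, "dz": -0.2, "rx": 0, "ry": 0, "rz": 0, "fingers": -1}
    - {"dx": 0, "dy": 0, "dz": -0.2, "rx": 0, "ry": 0, "rz": 0, "fingers": -1}
    - {"dx": 0, "dy": 0, "dz": -0.2, "rx": 0, "ry": 0, "rz": 0, "fingers": -1}
    - {"dx": 0, "dy": 0, "dz": -0.2, "rx": 0, "ry": 0, "rz": 0, "fingers": -1}
    - {"dx": 0, "dy": 0, "dz": -0.2, "rx": 0, "ry": 0, "rz": 0, "fingers": -1}
    - {"dx": 0, "dy": 0, "dz": -0.15, "rx": 0, "ry": 0, "rz": 0, "fingers": -1}
    - {"dx": 0, "dy": 0, "dz": -0.1, "rx": 0, "ry": 0, "rz": 0, "fingers": -1}
    - {"dx": 0, "dy": 0, "dz": 0, "rx": 0, "ry": 0, "rz": 0, "fingers": -1}

```text
clock: 14.3
eef_pos: [0.5451, 0.0328, 0.1007]
ee_rot: [[-0.107, -0.994, -0.002], [-0.994, 0.107, -0.026], [0.026, -0.001, -1.0]]
force: [0.8, -0.1, -2.4]
grip_width: 0.0166
finger_force: 107.5
```

```bash
python3 w4.py w6 | head -4
```

```text
14.3 [0.5451 0.0328 0.1007] [[-0.107, -0.994, -0.002], [-0.994, 0.107, -0.026], [0.026, -0.001, -1.0]] [ 0.8 -0.1 -2.4] 0.016589886290794113
round_biscuit 0.88 [258.2  65.  141.9 129.9]
   [ 0.5315 -0.0735 -1.7443] 0.344
square_biscuit 0.96 [404.2  83.   97.6  95.8]
```

View pics/w6.png

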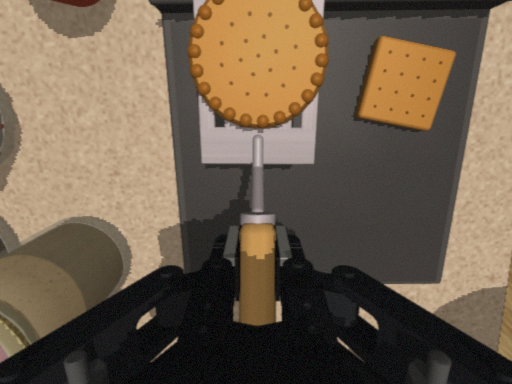

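The shortbread lies centred on the blade (258,65), clear of the sheet, and the square biscuit is undisturbed. Carrying it to the tray.

Call:
send_rows:
  series:
    - {"dx": 0.12, "dy": 0.02, "dz": -0.07, "rx": 0, "ry": 0, "rz": 0, "fingers": -1}
    - {"dx": 0.25, "dy": 0.04, "dz": -0.15, "rx": 0, "ry": 0, "rz": 0, "fingers": -1}
    - {"dx": 0.38, "dy": 0.06, "dz": -0.22, "rx": 0, "ry": 0, "rz": 0, "fingers": -1}
    - {"dx": 0.38, "dy": 0.06, "dz": -0.22, "rx": 0, "ry": 0, "rz": 0, "fingers": -1}
    - {"dx": 0.38, "dy": 0.06, "dz": -0.22, "rx": 0, "ry": 0, "rz": 0, "fingers": -1}
    - {"dx": 0.38, "dy": 0.06, "dz": -0.22, "rx": 0, "ry": 0, "rz": 0, "fingers": -1}
    - {"dx": 0.38, "dy": 0.06, "dz": -0.22, "rx": 0, "ry": 0, "rz": 0, "fingers": -1}
    - {"dx": 0.38, "dy": 0.06, "dz": -0.22, "rx": 0, "ry": 0, "rz": 0, "fingers": -1}
    - {"dx": 0.38, "dy": 0.06, "dz": -0.22, "rx": 0, "ry": 0, "rz": 0, "fingers": -1}
    - {"dx": 0.38, "dy": 0.06, "dz": -0.22, "rx": 0, "ry": 0, "rz": 0, "fingers": -1}
    - {"dx": 0.38, "dy": 0.06, "dz": -0.22, "rx": 0, "ry": 0, "rz": 0, "fingers": -1}
    - {"dx": 0.38, "dy": 0.06, "dz": -0.22, "rx": 0, "ry": 0, "rz": 0, "fingers": -1}
    - {"dx": 0.38, "dy": 0.06, "dz": -0.22, "rx": 0, "ry": 0, "rz": 0, "fingers": -1}
    - {"dx": 0.38, "dy": 0.06, "dz": -0.22, "rx": 0, "ry": 0, "rz": 0, "fingers": -1}
    - {"dx": 0.38, "dy": 0.06, "dz": -0.22, "rx": 0, "ry": 0, "rz": 0, "fingers": -1}
    - {"dx": 0.38, "dy": 0.06, "dz": -0.22, "rx": 0, "ry": 0, "rz": 0, "fingers": -1}
    - {"dx": 0.38, "dy": 0.06, "dz": -0.22, "rx": 0, "ry": 0, "rz": 0, "fingers": -1}
    - {"dx": 0.38, "dy": 0.06, "dz": -0.22, "rx": 0, "ry": 0, "rz": 0, "fingers": -1}
    - {"dx": 0.25, "dy": 0.04, "dz": -0.15, "rx": 0, "ry": 0, "rz": 0, "fingers": -1}
    - {"dx": 0.12, "dy": 0.02, "dz": -0.07, "rx": 0, "ry": 0, "rz": 0, "fingers": -1}

```text
clock: 16.32
eef_pos: [0.4998, -0.1322, 0.2042]
ee_rot: [[-0.108, -0.994, -0.002], [-0.994, 0.108, -0.026], [0.026, -0.001, -1.0]]
force: [1.3, 0.4, -1.9]
grip_width: 0.0167
finger_force: 107.5
```

Call:
send_rows:
  series:
    - {"dx": 0.12, "dy": 0.02, "dz": -0.07, "rx": 0, "ry": 0, "rz": 0, "fingers": -1}
    - {"dx": 0.25, "dy": 0.04, "dz": -0.15, "rx": 0, "ry": 0, "rz": 0, "fingers": -1}
    - {"dx": 0.38, "dy": 0.06, "dz": -0.22, "rx": 0, "ry": -0.05, "rz": 0, "fingers": -1}
    - {"dx": 0.38, "dy": 0.06, "dz": -0.22, "rx": 0, "ry": -0.05, "rz": 0, "fingers": -1}
    - {"dx": 0.38, "dy": 0.06, "dz": -0.22, "rx": 0, "ry": -0.05, "rz": 0, "fingers": -1}
    - {"dx": 0.38, "dy": 0.06, "dz": -0.22, "rx": 0, "ry": -0.05, "rz": 0, "fingers": -1}
    - {"dx": 0.25, "dy": 0.05, "dz": -0.15, "rx": 0, "ry": -0.05, "rz": 0, "fingers": -1}
    - {"dx": 0.12, "dy": 0.05, "dz": -0.07, "rx": 0, "ry": 0, "rz": 0, "fingers": -1}
    - {"dx": 0, "dy": 0, "dz": 0, "rx": 0, "ry": 0, "rz": 0, "fingers": -1}
    - {"dx": 0, "dy": 0, "dz": 0, "rx": 0, "ry": 0, "rz": 0, "fingers": -1}
    - {"dx": 0, "dy": 0, "dz": 0, "rx": 0, "ry": 0, "rz": 0, "fingers": -1}

```text
clock: 17.23
eef_pos: [0.4837, -0.1856, 0.237]
ee_rot: [[-0.107, -0.994, -0.001], [-0.994, 0.107, 0.0], [-0.0, 0.001, -1.0]]
force: [0.1, 0.2, -1.2]
grip_width: 0.0164
finger_force: 107.5
```

Run:
```python
from h import *
s=r.observe();p=r.capture('wrist')
F=np.eye(4);F[:3,:3]=s['ee_rot'];F[:3,3]=s['eef_pos'];T=F@np.array(p['tool_from_camera'])
print(s['clock'],np.round(s['eef_pos'],4),np.round(s['ee_rot'],3).tolist())
z=s['eef_pos'][2]-.039
for n in('round_biscuit','slice','enamel_tray'):
    for d in r.trace(n,p)[:1]:
        v,u=np.where(d['mask']);print(n,round(d['score'],2),np.round(d['extent'],1),v.max())
        if n[0]=='r':
            f=fit([(p,d['mask'],T)],n,[*(F@[.1,0,.03,1])[:2],0],z);print(f[0].round(4),f[1])
            # rear rim
            print('rear rim',onz(p,(258,v.max()),z+.009,T))
for c in('top','side'):
    p=r.capture(c)
    d=r.trace('round_biscuit',p)[:1]
    for d in d:
        x=onz(p,d['extent'][:2],z+.01);print(c,d['score'],d['extent'],fit([(p,d['mask'],None)],'round_biscuit',[x[0],x[1],0],z))
    for d in r.trace('enamel_tray',p)[:1]: print('tray',d['score'],d['extent'])
```

```text
17.2333 [ 0.4837 -0.1856  0.237 ] [[-0.107, -0.994, -0.001], [-0.994, 0.107, 0.0], [-0.0, 0.001, -1.0]]
round_biscuit 0.75 [257.9  64.  141.1 128.1] 128
[ 0.4731 -0.2854 -0.0683] 0.040872971815572035
rear rim [ 0.4768931  -0.24493683  0.20700061]
slice 0.79 [257.9 162.8 132.1 325.7] 324
enamel_tray 0.73 [255.5  80.1 188.  145.5] 152
top 0.56 [393.3, 218.6, 24.0, 18.7] (array([ 0.46794157, -0.28356924, -0.1822156 ]), np.float64(0.390968848242355))
tray 0.87 [374.4, 230.0, 36.5, 41.2]
side 0.69 [312.9, 116.3, 24.8, 15.2] (array([ 0.49902459, -0.24127208, -0.18665437]), np.float64(0.47981586402266285))
tray 0.78 [315.3, 150.7, 51.2, 27.8]
```

```bash
python3 -c "
from cell import r
print(r.hand_in())"
```

```text
the job is handed in; nothing more can be done
None
```

I handed the job in with the shortbread lying level on the slice about 20 cm above the worktop, within about 4 mm of the tray's middle, and the gripper never touched it (17 s on the clock). I viewed 11 pictures, one over the limit of 10.

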